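# Slide the turtle egg up to the candling lamp

### The arm

A 7-joint arm with a two-finger parallel gripper is mounted at the origin on the work surface. World frame = base frame: x ahead of the robot, y to its left, z up, the work surface at z = 0. Lengths are in m, angles in degrees, forces in N, time in s.
With the tool pointing down it reaches from about 0.375 to 0.925 m from the base axis. Payload 3.1 kg.
Tool frame: the origin (TCP) lies between the finger pads; the fingertips stand 25 mm ahead of it and the grasp point (between the pads) lies 6 mm ahead of it (tips_ahead is the x of the fingertips in the tool frame, in m); x points along the fingers, y is the direction in which the jaws open and shut, and the axes are right-handed (so a half turn about x gives the same grasp; the last joint's range is limited). The gripper opens to 85 mm and grips with 20 to 120 N. Pads are 22 mm wide; open, the fingers measure 114 mm over their backs; the gripper's body (76 mm by 85 mm) begins 54 mm behind the grasp point. The pads swing forward as they close: fully open they stand 13 mm farther back than shut.
Start: joints at [68.193, 21.939, 2.515, 91.553, -1.026, 66.532, -2.859], TCP at [0.181, -0.624, 0.256] pointing down, gripper open.
Joint ranges: [-149.38, 149.38], [-23.57, 123.04], [-84.95, 90], [0, 143.3], [-89.99, 269.99], [3.08, 112.72], [-163.45, 163.45]. Speed limits (degrees/s): [159.86, 159.86, 180, 180, 180, 180, 180].

### API

Orientations are given as [roll, pitch, yaw] about the fixed x, y, z axes, in that order (R = Rz(yaw) Ry(pitch) Rx(roll)).
In Python, from bench import * gives the robot as it stands. The module is installed in compiled form; this text tells all that it offers.
- The arm moves only by the tool send_rows, never from a script. Its argument "moves" is a list of rows, each a list of 3 entries, a list of its own where there are three numbers: the turn, a rotation vector about the tool's x, y, z in units of 8 degrees (1.0 is 8 degrees), then the shift along the tool's x, y, z in units of 25 mm (1.0 is 25 mm), then the closure, from 0 (fully open) to 1 (shut). A call has 1 to 10 rows; each row shifts and turns the pose as measured when the row begins, along the tool's axes as they then stand; what a row does not reach is not made up. A row lasts 1/10 s, in which the tool goes at most 50 mm and 8.59 degrees, less where a joint would pass 70% of its speed; a pose out of reach is approached as far as the arm can. A call is refused whole if a number of a shift passes 1 or a number of a turn 1, either way. A call with a gripper value outside its range is refused whole. The fingers move at their own pace and stop on an object; "squeeze" is the grip in N (left out, the last holds). Time passes only in rows, so rows that do not move let the fingers close. It gives the time, the measured TCP pose, the force and the opening at its end, in the units of the state.
- get_state(): the state, without advancing time (a new reading comes with each control period).
- read_camera(name): name is "scene" or "top" or "wrist"; returns (picture, depth): 420x560x3 uint8, blue, green, red; 420x560 float32, m along the optical axis (not along the pixel's ray), 0 where there is no reading.
- camera_info(name): a dict with "fx", "fy", "cx", "cy" (pixels), "R" (3x3) and "t" (3): a world point X has camera coordinates R X + t. Camera axes: x right, y down, z forward; pixel columns grow to the right and rows downward; lengths in m; the calibration is good to about 2 mm. The wrist camera is an equidistant fisheye: a pixel r from the principal point sees the ray r / f radians off the axis. A picture is of the moment at which its call begins: read the wrist's pose just before it. camera_info takes no time and is no camera call; for the wrist camera it gives the pose at the moment of the call.
- job_done(): hands the job in, once; it reports no verdict.
The state is a dict: "time_s": time; "joints": joint angles; "joint_vel": joint speeds; "effort": joint torques, N m; "position": TCP position; "eef_rot": TCP orientation; "force": force on the tool from outside, world axes, zero at the start; "torque": the same for the moment, N m; "width": finger opening in m.
Only numpy, scipy, OpenCV 4.12 (cv2) and the standard library are available. Lean on these libraries where they do the work, as an engineer would, in place of code of your own. Each camera call takes 0.05 s, during which the arm holds its last target. There are 200 camera calls.

### The job

A turtle egg lies in the cradle of the candling rail's braked slide. Press down the rubber pad in the middle of the slide to free its brake and, keeping it pressed, push the slide slowly along the rail until its nose rests against the marked stop on the lamp carrier; then let go of the pad so that the brake holds it there. Never force the slide against its brake, do not touch, lift, jolt or turn the egg, and leave the lamp carrier and the other things on the bench as they are.

Things in the scene. Friction and masses are not known exactly. Their poses are not given: they have to be found in the camera images.
- rail: Aluminium candling rail lying on the bench: 500 mm long, 40 mm wide, 26 mm high, on two cross feet 86 mm wide. Fixed. Its origin is on the bench under the middle of the rail; its y axis runs along the rail towards the lamp end, z is up.
- slide (a joint): How far the egg slide has moved along the rail from where it stood at the start, in m, growing towards the lamp. The aluminium saddle is 84 mm long, 64 mm wide, top 40 mm above the bench, its middle under the pad. While the pad is up a spring brake holds the slide against about 20 N; with the pad down 1 to 2 N moves it. It must be moved only with the pad pressed and no faster than 0.2 m/s, so that the egg is not jolted.
- pad (a joint): How far the rubber pad is pressed down, in m: 0 up (brake on), 0.005 at its bottom. The brake lets go gradually and is fully off from 0.002 (about 5 N) on; about 6.5 N brings the pad to its bottom. The pad springs up again when let go.
- pad_top (a point): Centre of the pad's top face, 48 mm above the bench with the pad up. The black ribbed rubber pad is 52 mm long (along the rail) and 40 mm wide and stands 8 mm out of the saddle; a lip 4 mm thick and 3 to 4 mm high runs across each end, leaving 44 mm of flat between the lips. The near end of the egg is 56 mm from the pad's centre, towards the lamp; the egg's top is 80 mm above the bench.
- slide_nose (a point): Middle of the front face of the slide's nose, a cross bar 64 mm wide at the end of the cradle plate, 33 mm above the bench and 120 mm ahead of the pad's centre (towards the lamp). This face meets the stop.
- stop_face (a point): Middle of the face of the marked stop, 33 mm above the bench: a dark steel cross bar 80 mm wide, top 40 mm above the bench, with a white line along its top, on the near side of the lamp carrier (aluminium saddle with a black lamp tube, 37 mm thick and about 88 mm long, its axis along the rail at 60 mm height and its top at 80 mm). The carrier is clamped to the rail by a screw and must stay put.
- cradle_seat (a point): Point of the slide where the middle of the egg belongs, in the grey cradle 84 mm ahead of the pad's centre, 60 mm above the bench.
- egg: The turtle egg to be candled, 58 x 40 mm, 50 g, loose in the cradle with its long axis (its y) along the rail. Origin at its centre; z up at the start. To be left alone: it only rides with the slide.
- thermometer: White probe thermometer lying on the bench on the near side of the rail, head 46 x 80 x 18 mm, steel probe along -y to 165 mm from the origin. Bystander.
- brush: Small paint brush lying on the bench beyond the rail, 195 mm long, 9 mm thick, along its y. Bystander.
- grid_offcut: Offcut of green egg mat on the bench beyond the rail, 48 x 96 x 20 mm; origin under its centre. Bystander.
- loupe: Black loupe standing on the bench near the rail's start end, diameter 38 mm, height 46 mm; origin under its centre. Bystander.
- pencil: Pencil lying on the bench on the near side of the rail, 140 mm long, 8 mm thick, along its y. Bystander.

How it is judged:
By the outcome, as a careful person would: the job done as asked, in the order asked, and still so for the second after the job is handed in, with the robot touching nothing.
It also fails if it takes over 38 s, if anything falls off the work surface, if the arm or the gripper's body presses on something with over 40 N, if the wrist force passes 120 N, or if a joint passes its speed limit or range.

## Working session

There is one attempt and no reset: what is moved stays moved. The work goes in short steps, Python scripts to look and compute and a tool call to move; the robot and the scene stay as the last step left them, time stands still between calls to the robot, and variables do not carry over. Pictures are saved under pics/ and viewed, about 8 in all and at most 12, crops included, and the job is handed in when it is done.

Besides the shell and the picture viewer there is one more tool, called after "Call:" as name(argument=value, ...), one argument or row to a line, values as JSON. send_rows: Moves the arm, as the interface text tells. Its arguments: {"type":"object","properties":{"moves":{"type":"array","items":{"type":"array"}},"squeeze":{"type":"number"}},"required":["moves"]}

```bash
mkdir -p pics; python3 - <<'E'
from bench import *
import cv2,numpy as np
s=get_state();print(s)
for n in("scene","top"):
    p,d=read_camera(n);cv2.imwrite(f"pics/{n}0.png",p);np.save(f"{n}0.npy",d)
    c=camera_info(n);print(n,{k:np.round(np.array(v),4).tolist() for k,v in c.items()})
E
```

```text
{'time_s': 0.0, 'joints': array([68.19730598, 21.99416011,  2.51104335, 91.65025237, -1.02454497,
       66.53084982, -2.85777228]), 'joint_vel': array([ 0.01254931, -0.02710639,  0.06316271,  0.09004233, -0.00743771,
        0.01226126,  0.05700832]), 'effort': array([-6.19292564e-05, -4.33453846e+01,  1.02450147e+00, -2.49508327e+01,
        1.04928008e-02,  1.14239045e-02, -5.54485140e-06]), 'position': array([ 0.18108519, -0.62334447,  0.25485257]), 'eef_rot': array([-86.59187599,  89.84721158, 109.6139682 ]), 'force': array([-0.00354233, -0.52810205, -0.48875353]), 'torque': array([-0.00967682, -0.0513202 ,  0.00572012]), 'width': 0.08546917126582242}
scene {'fx': 385.1213, 'fy': 385.1213, 'cx': 281.4308, 'cy': 207.7071, 'R': [[-0.1338, 0.9908, 0.0209], [0.5256, 0.0889, -0.8461], [-0.8401, -0.1022, -0.5326]], 't': [0.0849, -0.1977, 1.1146]}
top {'fx': 503.2583, 'fy': 503.2583, 'cx': 274.7972, 'cy': 207.6965, 'R': [[0.0163, -0.9998, 0.0078], [-0.9975, -0.0168, -0.0685], [0.0686, -0.0067, -0.9976]], 't': [-0.0397, 0.5305, 0.917]}
```

View pics/scene0.png

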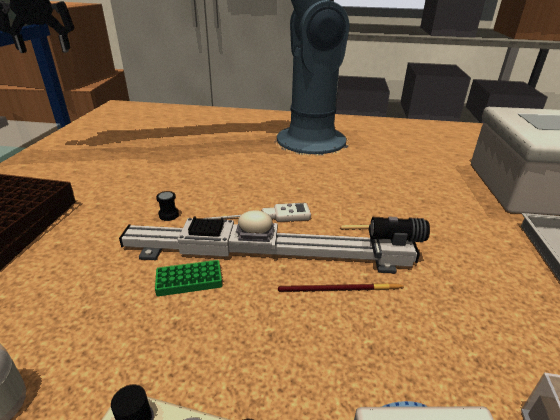

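View pics/top0.png

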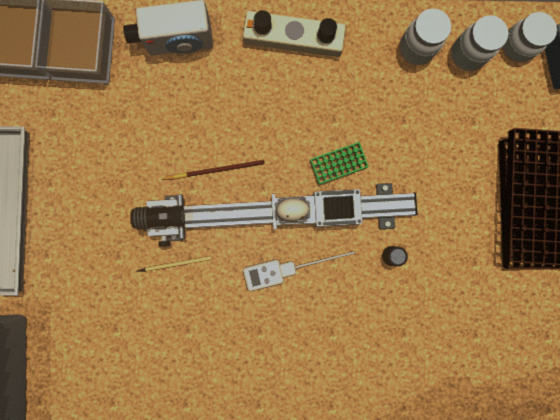

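The top view shows the rail with the pad at about (339,208), the egg at (292,209) and the lamp carrier at about (165,217). I'll zoom in and measure these.

```bash
cat > h.py <<'E'
from bench import *
import cv2,numpy as np
def ray(n,uv,z):
    c=camera_info(n);R=np.array(c["R"]);t=np.array(c["t"])
    d=R.T@np.array([(uv[0]-c["cx"])/c["fx"],(uv[1]-c["cy"])/c["fy"],1]);o=-R.T@t
    return o+d*(z-o[2])/d[2]
E
python3 - <<'E'
from h import *
p=cv2.imread("pics/top0.png");g=p.max(2)
m=(g<70).astype(np.uint8)
sub=np.zeros_like(m);sub[190:228,318:362]=m[190:228,318:362]
cs,_=cv2.findContours(sub,cv2.RETR_EXTERNAL,cv2.CHAIN_APPROX_NONE)
c=max(cs,key=cv2.contourArea);r=cv2.minAreaRect(c);print("pad",r,ray("top",r[0],.048))
hsv=cv2.cvtColor(p,cv2.COLOR_BGR2HSV)
# rail ends / edges: low saturation along columns
al=((hsv[...,1]<60)&(g>90)).astype(np.uint8)
pts=[]
for u in list(range(190,268,3))+list(range(368,376,3))+list(range(398,412,3)):
    v=np.where(al[190:235,u])[0]+190
    pts.append((u,(v.min()+v.max())/2,v.max()-v.min()))
pts=np.array(pts);print(pts[::4])
k=np.polyfit(pts[:,0],pts[:,1],1);print(k)
A=ray("top",(200,np.polyval(k,200)),.026);B=ray("top",(405,np.polyval(k,405)),.026);d=A-B;print(A,B,"yaw of rail y axis",np.degrees(np.arctan2(d[1],d[0])))
cr=p[170:250,120:260];cr2=p[170:250,260:400]
cv2.imwrite("pics/c1.png",cv2.resize(np.vstack([cr,cr2])[:, :],None,fx=5,fy=3.7*5/3.7 if 0 else 3.7,interpolation=cv2.INTER_CUBIC))
E
```

```text
pad ((338.5133361816406, 207.19912719726562), (21.219560623168945, 28.66969108581543), 86.18592071533203) [ 0.5318725 -0.1455213  0.048    ]
[[190.  216.5  21. ]
 [202.  215.5  21. ]
 [214.  215.   20. ]
 [226.  214.5  21. ]
 [238.  213.5  21. ]
 [250.  213.   20. ]
 [262.  212.5  21. ]
 [374.  206.   20. ]
 [407.  204.   20. ]]
[-5.61061285e-02  2.27033772e+02]
[0.51329012 0.1063962  0.026     ] [ 0.54087117 -0.27139865  0.026     ] yaw of rail y axis 94.17549126188571
```

View pics/c1.png

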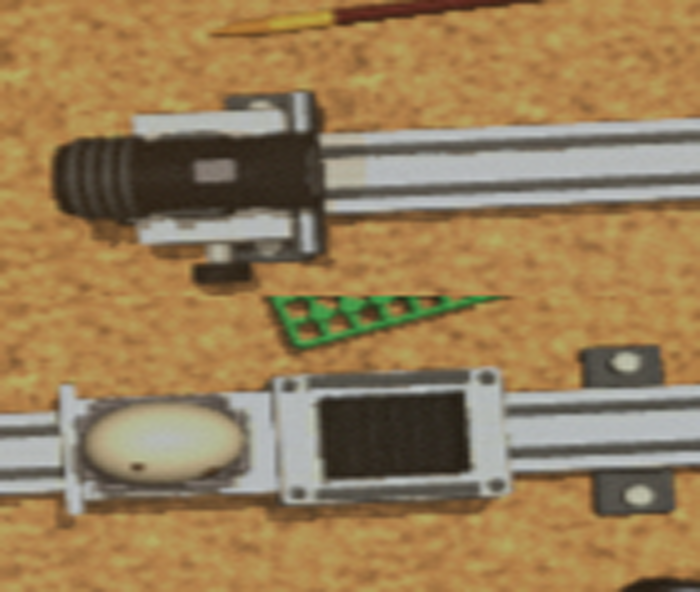

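The stop bar's near edge is at about (184.4,217.6) and the slide's nose front at about (273.2,211.4). The pad lies on the rail axis, which runs at 94.2° yaw.

```bash
python3 - <<'E'
from h import *
from scipy.spatial.transform import Rotation as Ro
a=ray("top",(184.4,217.6),.04);b=ray("top",(273.2,211.4),.04);u=np.array([-.0728,.9973,0])
print("stop",a,"nose",b,"travel",(a-b)@u,"pad->stop -0.12:",(a-[.5318,-.1455,.04])@u-.12)
s=get_state();R=Ro.from_euler("xyz",s["eef_rot"],degrees=True).as_matrix();print(R.round(4),s["position"])
psi=lambda v:np.degrees(np.arctan2(v[1],v[0]))
print("yaw toolY",psi(R[:,1]),"toolZ",psi(R[:,2]))
for off in(0,90,180,-90):
    print(off,((94.2+off-psi(R[:,1])+180)%360-180))
E
```

```text
stop [0.5088791  0.13253546 0.04      ] nose [ 0.52281363 -0.02803043  0.04      ] travel 0.1611467960698207 pad->stop -0.12: 0.1589534024004664
[[-8.000e-04  2.791e-01 -9.603e-01]
 [ 2.300e-03 -9.603e-01 -2.791e-01]
 [-1.000e+00 -2.400e-03  1.000e-04]] [ 0.18114764 -0.62342843  0.25500993]
yaw toolY -73.7925477762666 toolZ -163.79253079507671
0 167.99254777626663
90 -102.00745222373342
180 -12.00745222373348
-90 77.99254777626663
```

Call:
send_rows(
  moves=[
    [[0.75, 0, 0], [0, -1, -0.85], 1],
    [[0.75, 0, 0], [0, -1, -0.85], 1],
    [[0, 0, 0], [0, -1, -0.85], 1],
    [[0, 0, 0], [0, -1, -0.85], 1],
    [[0, 0, 0], [0, -1, -0.85], 1],
    [[0, 0, 0], [0, -1, -0.85], 1],
    [[0, 0, 0], [0, -1, -0.85], 1],
    [[0, 0, 0], [0, -1, -0.85], 1],
    [[0, 0, 0], [0, -1, -0.85], 1],
    [[0, 0, 0], [0, -1, -0.85], 1],
  ],
  squeeze=20,
)

```text
time_s: 1.1
position: [0.3665, -0.3473, 0.2483]
eef_rot: [-40.8, 89.2, 142.1]
force: [0.5, -1.2, -0.0]
width: 0.0001
```

```bash
cat > st.py <<'E'
from h import *
from scipy.spatial.transform import Rotation as Ro
s=get_state();R=Ro.from_euler("xyz",s["eef_rot"],degrees=True).as_matrix();P=s["position"]
G=np.array([-.0728,.9973,0]);Rt=np.array([[0,0,-1],-G,np.cross([0,0,-1],-G)]).T
print(s["time_s"],P.round(4),"F",s["force"].round(2),"w",s["width"].round(4))
print("along",((P-[.5318,-.1455,0])@G).round(4),"across(toolZ)",((P-[.5318,-.1455,0])@Rt[:,2]).round(4),"tip z",(P+R[:,0]*.025)[2].round(4))
print("shift to pad, units",(R.T@(np.array([.5318,-.1455,.078])-P)/.025).round(2),"turn units",(Ro.from_matrix(R.T@Rt).as_rotvec(degrees=True)/8).round(3))
E
python3 st.py
```

```text
Traceback (most recent call last):
  File "st.py", line 5, in <module>
    print(s["time_s"],P.round(4),"F",s["force"].round(2),"w",s["width"].round(4))
                                                             ^^^^^^^^^^^^^^^^
AttributeError: 'float' object has no attribute 'round'
```

```bash
sed -i 's/s\["width"\].round(4)/round(s["width"],4)/' st.py; python3 st.py
```

```text
1.1 [ 0.3665 -0.3473  0.2483] F [ 0.5  -1.23 -0.04] w 0.0001
along -0.1892 across(toolZ) 0.1796 tip z 0.2233
shift to pad, units [ 6.81 -7.67 -7.08] turn units [-0.164  0.074  0.065]
```

Call:
send_rows(
  moves=[
    [[-0.16, 0.07, 0.06], [0, -1, -0.92], 1],
    [[0, 0, 0], [0.3, -1, -0.92], 1],
    [[0, 0, 0], [0.5, -1, -0.92], 1],
    [[0, 0, 0], [0.6, -1, -0.92], 1],
    [[0, 0, 0], [0.6, -1, -0.92], 1],
    [[0, 0, 0], [0.6, -1, -0.92], 1],
    [[0, 0, 0], [0.6, -0.9, -0.8], 1],
    [[0, 0, 0], [0.6, -0.4, -0.3], 1],
    [[0, 0, 0], [0, 0, 0], 1],
  ],
)

```text
time_s: 2.0
position: [0.5243, -0.1383, 0.1479]
eef_rot: [-71.1, 89.8, 113.7]
force: [-0.4, -0.2, -1.2]
width: 0.0001
```

```bash
python3 st.py
```

```text
2.0 [ 0.5243 -0.1383  0.1479] F [-0.37 -0.15 -1.17] w 0.0001
along 0.0078 across(toolZ) 0.0069 tip z 0.1229
shift to pad, units [ 2.8   0.32 -0.28] turn units [0.067 0.009 0.025]
```

Call:
send_rows(
  moves=[
    [[0.07, 0, 0.02], [0.6, 0.32, -0.28], 1],
    [[0, 0, 0], [0.8, 0, 0], 1],
    [[0, 0, 0], [0.7, 0, 0], 1],
    [[0, 0, 0], [0.3, 0, 0], 1],
    [[0, 0, 0], [0, 0, 0], 1],
  ],
)

```text
time_s: 2.5
position: [0.5309, -0.1506, 0.088]
eef_rot: [56.6, 89.8, -119.5]
force: [-0.5, -0.2, 0.8]
width: 0.0003
```

```bash
python3 st.py; python3 - <<'E'
from h import *
p,_=read_camera("scene");q,_=read_camera("wrist")
cv2.imwrite("pics/s1.png",np.hstack([cv2.resize(p[130:330,130:330],(400,420),interpolation=cv2.INTER_CUBIC),cv2.resize(q,(400,420))]))
E
```

```text
2.5 [ 0.5309 -0.1506  0.088 ] F [-0.54 -0.22  0.77] w 0.0003
along -0.005 across(toolZ) 0.0012 tip z 0.063
shift to pad, units [ 0.4  -0.2  -0.05] turn units [-0.032  0.013 -0.02 ]
```

View pics/s1.png

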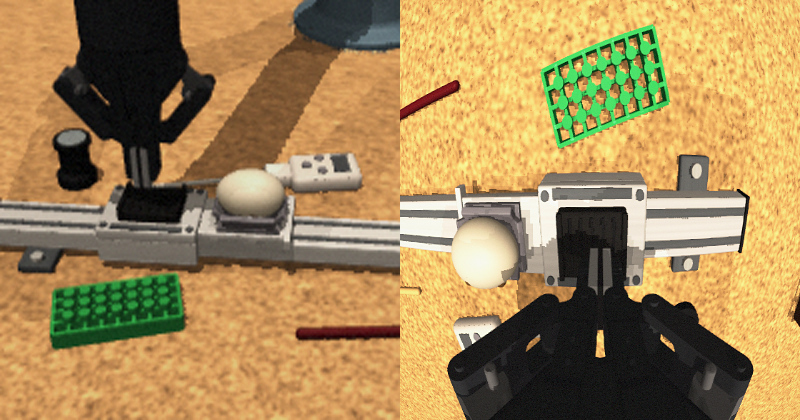

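The closed tips are over the pad, about 5 mm behind its centre and 15 mm above it, and the knuckles clear the egg. Next I'll centre them and descend gently.

Call:
send_rows(
  moves=[
    [[0, 0, 0], [0.15, -0.2, -0.05], 1],
    [[0, 0, 0], [0.15, 0, 0], 1],
    [[0, 0, 0], [0.1, 0, 0], 1],
    [[0, 0, 0], [0.08, 0, 0], 1],
  ],
)

```text
time_s: 3.0
position: [0.5354, -0.1458, 0.0798]
eef_rot: [139.1, 89.5, -37.0]
force: [-0.8, -0.1, 0.8]
width: 0.0001
```

```bash
python3 st.py
```

```text
3.0 [ 0.5354 -0.1458  0.0798] F [-0.83 -0.06  0.84] w 0.0001
along -0.0006 across(toolZ) -0.0035 tip z 0.0548
shift to pad, units [ 0.07 -0.02  0.14] turn units [-0.033 -0.047 -0.041]
```

Call:
send_rows(
  moves=[
    [[-0.03, -0.04, -0.04], [0.12, 0, 0.12], 1],
    [[0, 0, 0], [0.1, 0, 0], 1],
    [[0, 0, 0], [0.1, 0, 0], 1],
  ],
)

```text
time_s: 3.3
position: [0.5325, -0.146, 0.0716]
eef_rot: [-169.3, 89.9, 14.9]
force: [0.0, 1.3, 3.7]
width: 0.0
```

```bash
python3 st.py
```

```text
3.3 [ 0.5325 -0.146   0.0716] F [0.03 1.27 3.67] w 0.0
along -0.0005 across(toolZ) -0.0007 tip z 0.0466
shift to pad, units [-0.26 -0.02  0.03] turn units [ 0.002 -0.008  0.001]
```

Contact: about 3 N at 0.0466, where the pad should be. Now press it down.

Call:
send_rows(
  moves=[
    [[0, 0, 0], [0.12, 0, 0], 1],
    [[0, 0, 0], [0.12, 0, 0], 1],
    [[0, 0, 0], [0.12, 0, 0], 1],
  ],
)

```text
time_s: 3.6
position: [0.5329, -0.1471, 0.0679]
eef_rot: [37.1, 89.8, -138.8]
force: [-9.4, 0.5, 26.9]
width: 0.0003
```

```bash
python3 st.py
```

```text
3.6 [ 0.5329 -0.1471  0.0679] F [-9.43  0.53 26.86] w 0.0003
along -0.0017 across(toolZ) -0.0009 tip z 0.0429
shift to pad, units [-0.41 -0.07  0.04] turn units [-0.004  0.021 -0.016]
```

The pad is at its bottom (27 N). I'll ease the pressure and start pushing slowly.

Call:
send_rows(
  moves=[
    [[0, 0, 0], [0.06, 0, 0], 1],
    [[0, 0, 0], [0.06, -0.06, 0], 1],
    [[0, 0, 0], [0.06, -0.12, 0], 1],
    [[0, 0, 0], [0.06, -0.15, 0], 1],
  ],
)

```text
time_s: 4.0
position: [0.5326, -0.1444, 0.0681]
eef_rot: [64.9, 89.4, -111.2]
force: [-2.6, -1.3, 10.5]
width: -0.0002
```

```bash
python3 st.py
```

```text
4.0 [ 0.5326 -0.1444  0.0681] F [-2.6  -1.28 10.51] w -0.0002
along 0.0011 across(toolZ) -0.0009 tip z 0.0431
shift to pad, units [-0.4   0.05  0.04] turn units [-0.031  0.034 -0.073]
```

Call:
send_rows(
  moves=[
    [[-0.03, 0.03, -0.07], [0.06, -0.18, 0.02], 1],
    [[0, 0, 0], [0.06, -0.2, 0], 1],
    [[0, 0, 0], [0.06, -0.2, 0], 1],
    [[0, 0, 0], [0.06, -0.2, 0], 1],
    [[0, 0, 0], [0.06, -0.2, 0], 1],
  ],
)

```text
time_s: 4.5
position: [0.5314, -0.1284, 0.0681]
eef_rot: [82.5, 89.3, -93.7]
force: [-3.9, -1.2, 11.1]
width: 0.0003
```

```bash
python3 st.py; python3 - <<'E'
from h import *
p,_=read_camera("scene")
cv2.imwrite("pics/s2.png",cv2.resize(p[140:310,100:440],None,fx=2.3,fy=2.3,interpolation=cv2.INTER_CUBIC))
E
```

```text
4.5 [ 0.5314 -0.1284  0.0681] F [-3.93 -1.23 11.08] w 0.0003
along 0.0171 across(toolZ) -0.0008 tip z 0.0431
shift to pad, units [-0.39  0.69  0.03] turn units [-0.043  0.012 -0.088]
```

View pics/s2.png

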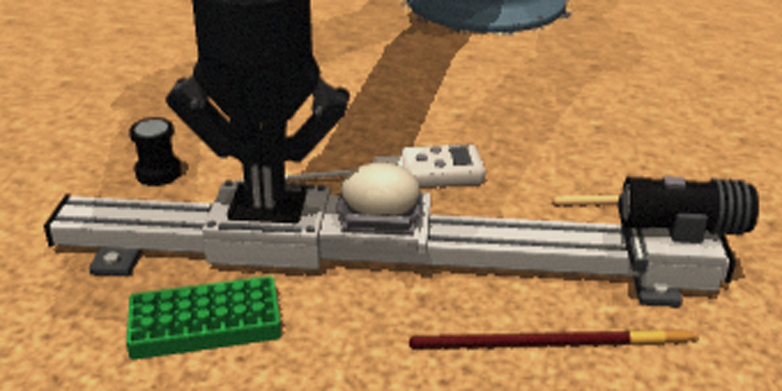

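The slide follows the tips (nose now at about (430,225) in the crop), the egg sits still, and force is 11 N down and 1 N along. Continuing.

Call:
send_rows(
  moves=[
    [[-0.04, 0.01, -0.09], [0.06, -0.22, 0.01], 1],
    [[0, 0, 0], [0.06, -0.24, 0], 1],
    [[0, 0, 0], [0.06, -0.26, 0], 1],
    [[0, 0, 0], [0.06, -0.28, 0], 1],
    [[0, 0, 0], [0.06, -0.28, 0], 1],
    [[0, 0, 0], [0.06, -0.28, 0], 1],
    [[0, 0, 0], [0.06, -0.28, 0], 1],
    [[0, 0, 0], [0.06, -0.28, 0], 1],
    [[0, 0, 0], [0.06, -0.28, 0], 1],
    [[0, 0, 0], [0.06, -0.28, 0], 1],
  ],
)

```text
time_s: 5.55
position: [0.5276, -0.0761, 0.068]
eef_rot: [74.3, 88.6, -102.2]
force: [-5.3, -1.2, 13.0]
width: -0.0
```

```bash
python3 st.py
```

```text
5.55 [ 0.5276 -0.0761  0.068 ] F [-5.25 -1.21 13.03] w -0.0
along 0.0695 across(toolZ) -0.0008 tip z 0.043
shift to pad, units [-0.33  2.79  0.  ] turn units [-0.08   0.048 -0.167]
```

Call:
send_rows(
  moves=[
    [[-0.04, 0.03, -0.06], [0.06, -0.28, 0.01], 1],
    [[-0.03, 0.02, -0.06], [0.06, -0.28, 0.01], 1],
    [[-0.02, 0, -0.05], [0.06, -0.28, 0], 1],
    [[0, 0, -0.03], [0.06, -0.28, 0], 1],
    [[0, 0, -0.03], [0.06, -0.28, 0], 1],
    [[0, 0, -0.03], [0.06, -0.28, 0], 1],
    [[0, 0, -0.03], [0.06, -0.28, 0], 1],
    [[0, 0, -0.03], [0.06, -0.28, 0], 1],
    [[0, 0, -0.03], [0.06, -0.28, 0], 1],
    [[0, 0, -0.03], [0.06, -0.26, 0], 1],
  ],
)

```text
time_s: 6.55
position: [0.5232, -0.0171, 0.068]
eef_rot: [-56.0, 89.3, 127.8]
force: [-3.3, -1.6, 11.9]
width: 0.0002
```

```bash
python3 st.py
```

```text
6.55 [ 0.5232 -0.0171  0.068 ] F [-3.31 -1.61 11.86] w 0.0002
along 0.1287 across(toolZ) -0.0008 tip z 0.043
shift to pad, units [-0.45  5.14  0.  ] turn units [-0.046  0.051  0.076]
```

Call:
send_rows(
  moves=[
    [[-0.02, 0.02, 0.04], [0.06, -0.22, 0], 1],
    [[-0.02, 0.02, 0.02], [0.06, -0.18, 0], 1],
    [[0, 0, 0], [0.06, -0.16, 0], 1],
    [[0, 0, 0], [0.06, -0.16, 0], 1],
    [[0, 0, 0], [0.06, -0.16, 0], 1],
  ],
)

```text
time_s: 7.05
position: [0.5218, 0.0011, 0.068]
eef_rot: [48.7, 89.5, -127.4]
force: [-4.7, -1.2, 12.7]
width: 0.0004
```

```bash
python3 st.py; python3 - <<'E'
from h import *
p,_=read_camera("scene");q,_=read_camera("top")
cv2.imwrite("pics/s3.png",np.vstack([cv2.resize(p[185:285,320:430],(700,300),interpolation=cv2.INTER_CUBIC),cv2.resize(q[180:250,150:290],(700,300),interpolation=cv2.INTER_CUBIC)]))
E
```

```text
7.05 [0.5218 0.0011 0.068 ] F [-4.69 -1.25 12.74] w 0.0004
along 0.1469 across(toolZ) -0.0007 tip z 0.043
shift to pad, units [-0.36  5.88  0.01] turn units [-0.03   0.044 -0.05 ]
```

View pics/s3.png

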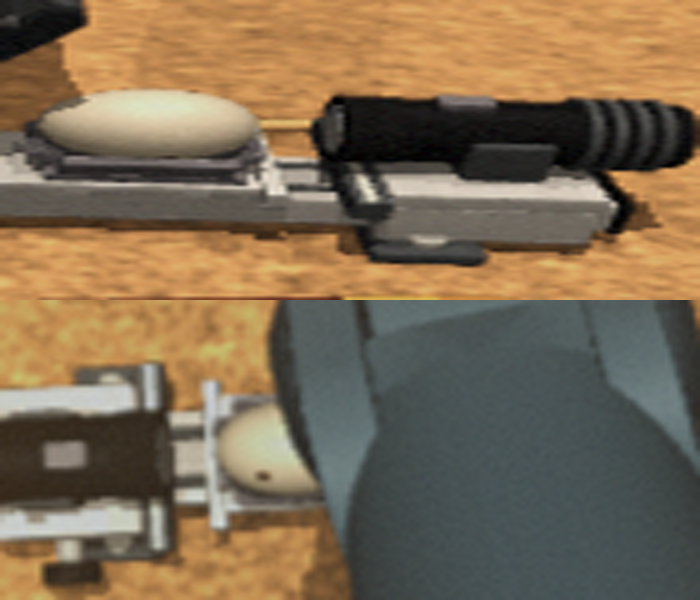

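The remaining gap is about 12 mm (top crop, x 172 to 210). I'll approach at around 2–3 cm/s and watch for the contact force.

Call:
send_rows(
  moves=[
    [[-0.01, 0.01, -0.02], [0.06, -0.14, 0], 1],
    [[0, 0, 0], [0.06, -0.12, 0], 1],
    [[0, 0, 0], [0.06, -0.1, 0], 1],
    [[0, 0, 0], [0.06, -0.1, 0], 1],
  ],
)

```text
time_s: 7.55
position: [0.5212, 0.0103, 0.068]
eef_rot: [51.3, 89.2, -124.8]
force: [-4.2, -1.5, 13.7]
width: -0.0001
```

```bash
python3 st.py
```

```text
7.55 [0.5212 0.0103 0.068 ] F [-4.21 -1.47 13.68] w -0.0001
along 0.1561 across(toolZ) -0.0007 tip z 0.043
shift to pad, units [-0.33  6.25  0.  ] turn units [-0.033  0.06  -0.074]
```

Call:
send_rows(
  moves=[
    [[-0.01, 0.02, -0.04], [0.06, -0.09, 0], 1],
    [[0, 0, -0.02], [0.06, -0.08, 0], 1],
  ],
)

```text
time_s: 7.75
position: [0.5209, 0.0133, 0.0681]
eef_rot: [35.2, 89.5, -140.8]
force: [-4.1, -1.4, 11.7]
width: -0.0002
```

```bash
python3 st.py
```

```text
7.75 [0.5209 0.0133 0.0681] F [-4.13 -1.36 11.7 ] w -0.0002
along 0.1591 across(toolZ) -0.0007 tip z 0.0431
shift to pad, units [-0.36  6.37  0.01] turn units [-0.028  0.052 -0.037]
```

Call:
send_rows(
  moves=[
    [[0, 0.02, -0.02], [0.06, -0.08, 0], 1],
    [[0, 0, -0.01], [0.06, -0.08, 0], 1],
  ],
)

```text
time_s: 7.95
position: [0.5207, 0.0157, 0.068]
eef_rot: [33.9, 89.6, -142.2]
force: [-4.3, -1.7, 13.1]
width: 0.0001
```

```bash
python3 st.py
```

```text
7.95 [0.5207 0.0157 0.068 ] F [-4.25 -1.73 13.12] w 0.0001
along 0.1616 across(toolZ) -0.0007 tip z 0.043
shift to pad, units [-0.37  6.47 -0.  ] turn units [-0.037  0.045 -0.03 ]
```

Call:
send_rows(
  moves=[
    [[0, 0.01, -0.01], [0.06, -0.08, 0], 1],
    [[0, 0, -0.01], [0.06, -0.08, 0], 1],
  ],
)

```text
time_s: 8.15
position: [0.5207, 0.0162, 0.068]
eef_rot: [47.2, 89.4, -129.0]
force: [-3.7, -2.8, 12.3]
width: -0.0002
```

```bash
python3 st.py; python3 - <<'E'
from h import *
p,_=read_camera("scene");q,_=read_camera("top")
cv2.imwrite("pics/s4.png",np.vstack([cv2.resize(p[185:285,320:430],(700,300),interpolation=cv2.INTER_CUBIC),cv2.resize(q[180:250,150:290],(700,300),interpolation=cv2.INTER_CUBIC)]))
E
```

```text
8.15 [0.5207 0.0162 0.068 ] F [-3.69 -2.84 12.33] w -0.0002
along 0.1621 across(toolZ) -0.0007 tip z 0.043
shift to pad, units [-0.35  6.49 -0.01] turn units [-0.049  0.049 -0.053]
```

View pics/s4.png

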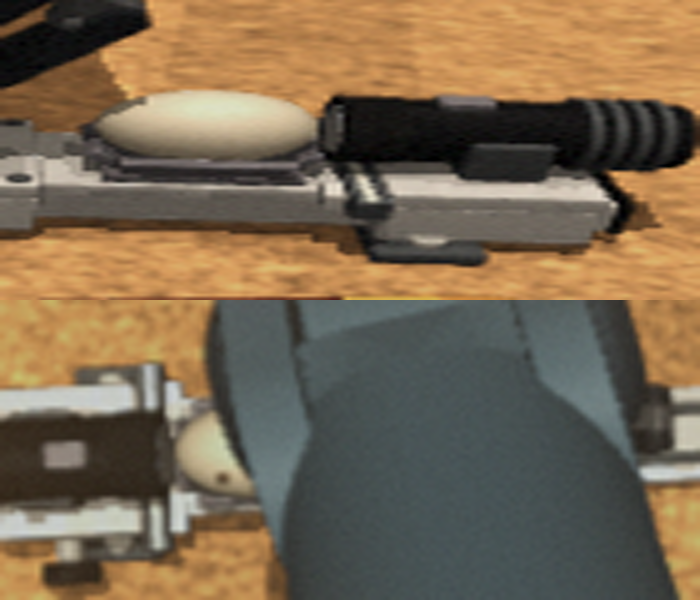

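The motion has stalled and the along-rail force has risen to 2.8 N; in both views the nose meets the stop. One gentle confirming row, then lift straight off.

Call:
send_rows(
  moves=[
    [[0, 0, 0], [0.06, -0.06, 0], 1],
    [[0, 0, 0], [0.06, -0.03, 0], 1],
    [[0, 0, 0], [0.03, -0.02, 0], 1],
  ],
)

```text
time_s: 8.55
position: [0.5207, 0.0163, 0.0683]
eef_rot: [53.5, 89.1, -122.9]
force: [-2.8, 0.3, 6.7]
width: 0.0
```

```bash
python3 st.py
```

```text
8.55 [0.5207 0.0163 0.0683] F [-2.78  0.26  6.72] w 0.0
along 0.1622 across(toolZ) -0.0007 tip z 0.0433
shift to pad, units [-0.31  6.49 -0.03] turn units [-0.067  0.065 -0.087]
```

Call:
send_rows(
  moves=[
    [[0, 0, 0], [-0.06, 0, 0], 1],
    [[0, 0, 0], [-0.1, 0, 0], 1],
    [[0, 0, 0], [-0.15, 0, 0], 1],
    [[0, 0, 0], [-0.2, 0, 0], 1],
    [[0, 0, 0], [-0.4, 0, 0], 1],
    [[0, 0, 0], [-0.8, 0, 0], 1],
    [[0, 0, 0], [-1, 0, 0], 1],
    [[0, 0, 0], [-1, 0, 0], 1],
    [[0, 0, 0], [-1, 0, 0], 1],
    [[0, 0, 0], [-1, 0, 0], 1],
  ],
)

```text
time_s: 9.55
position: [0.5186, 0.0177, 0.2147]
eef_rot: [32.8, 88.7, -143.5]
force: [1.2, -0.0, -0.8]
width: 0.0003
```

Call:
send_rows(
  moves=[
    [[0, 0, 0], [0, 1, 1], 1],
    [[0, 0, 0], [0, 1, 1], 1],
    [[0, 0, 0], [0, 1, 1], 1],
    [[0, 0, 0], [0, 1, 1], 1],
    [[0, 0, 0], [0, 1, 1], 1],
    [[0, 0, 0], [0, 1, 1], 1],
    [[0, 0, 0], [0, 1, 1], 1],
    [[0, 0, 0], [0, 1, 0.5], 1],
    [[0, 0, 0], [0, 0.5, 0], 1],
    [[0, 0, 0], [0, 0, 0], 1],
  ],
)

```text
time_s: 10.55
position: [0.3459, -0.2113, 0.23]
eef_rot: [117.6, 89.1, -58.5]
force: [-0.2, -0.2, 0.2]
width: 0.0004
```

```bash
python3 st.py; python3 - <<'E'
from h import *
p,_=read_camera("scene");q,_=read_camera("top")
cv2.imwrite("pics/s5.png",np.vstack([cv2.resize(p[170:310,120:440],(800,290),interpolation=cv2.INTER_CUBIC),cv2.resize(q[170:260,130:400],(800,300),interpolation=cv2.INTER_CUBIC)]))
E
```

```text
10.55 [ 0.3459 -0.2113  0.23  ] F [-0.21 -0.21  0.23] w 0.0004
along -0.0521 across(toolZ) 0.1902 tip z 0.205
shift to pad, units [ 6.1  -2.19 -7.56] turn units [-0.027 -0.05  -0.095]
```

View pics/s5.png

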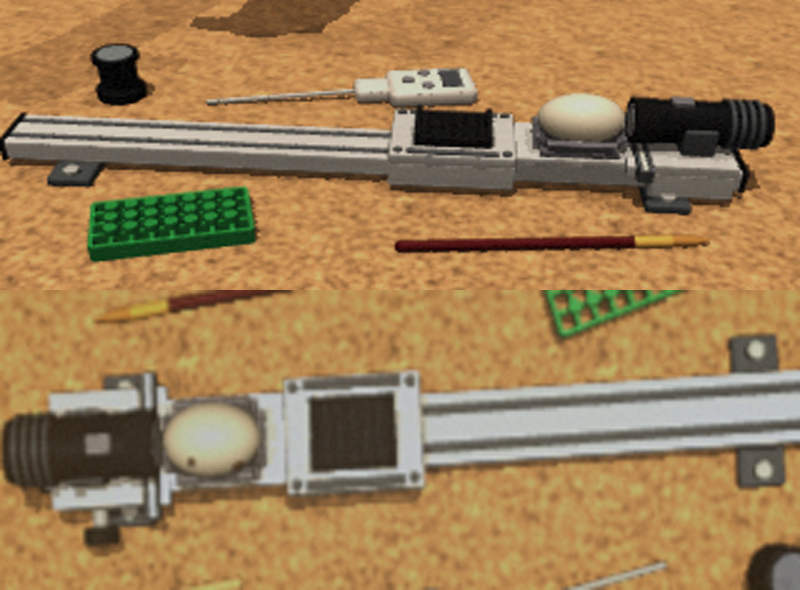

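```bash
python3 - <<'E'
from h import *
q,_=read_camera("top");p0=cv2.imread("pics/top0.png")
def blob(im,box,f):
    m=np.zeros(im.shape[:2],np.uint8);a,b,c,d=box;m[a:b,c:d]=f(im[a:b,c:d])
    cs,_=cv2.findContours(m,cv2.RETR_EXTERNAL,cv2.CHAIN_APPROX_NONE);return cv2.minAreaRect(max(cs,key=cv2.contourArea))
r=blob(q,(190,240,228,268),lambda x:(x.max(2)<70));P=ray("top",r[0],.048);G=np.array([-.0728,.9973,0])
print(r,"pad",P,"moved",(P-[.5318,-.1455,.048])@G)
egg=lambda x:(x[...,2].astype(int)>150)&(x[...,2].astype(int)-x[...,0]>25)&(x[...,2].astype(int)-x[...,0]<90)
d=np.abs(q.astype(int)-p0).max(2);d[185:235,170:370]=0
print("diff elsewhere >60:",[(d[a:b,c:e]>60).sum() for a,b,c,e in((150,185,130,300),(190,250,130,170),(140,190,305,372),(235,300,130,360),(240,275,375,412))])
E
```

```text
((248.5, 212.5), (21.0, 27.0), 90.0) pad [0.51959916 0.01636227 0.048     ] moved 0.16231346518109768
diff elsewhere >60: [np.int64(0), np.int64(0), np.int64(0), np.int64(1), np.int64(0)]
```

The pad moved 162 mm, which matches the tool's path to the stop, and nothing else on the bench changed.

```bash
python3 -c "
from bench import *
print(job_done())"
```

```text
the job is handed in; nothing more can be done
None
```

The slide is at the stop with its brake on, and the job is handed in at about 10.6 s of the allowed 38 s.

**What I did:** I pressed the pad to its bottom with the closed fingertips. Keeping 10–14 N on it, I pushed the slide about 162 mm along the rail at no more than about 0.06 m/s. I slowed to about 0.01–0.02 m/s near the end. When the motion stalled and the along-rail force rose to about 2.8 N, I eased off and lifted straight up.

**Last checks:**
- **Slide at the stop:** The last pictures show the nose against the stop and the pad released. The pad's displacement in the top view is 162.3 mm. The first camera estimates of the travel were 159 and 161 mm, so they disagreed by 1–3 mm, about the calibration accuracy. I went by the contact force and the pictures.
- **Egg:** It sits in its cradle and looks unturned. I checked that only by eye.
- **Everything else:** Comparing top views before and after showed no change at the lamp carrier's outer end or around the other things on the bench; the stop itself I checked only by eye. The arm ended clear of everything.

The first press briefly reached about 27 N on the pad, more than it needed, before I eased off.

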